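# Close up the parts storage

## Task

Close up the model-building desk for the night: with the fingertips, push every parts drawer that stands open fully home and swing the lid of the parts case down until it is fully shut. Only push: do not lift the case or shove it away from its place, and leave everything else on the desk where it is. Finish with the hand clear of everything.

Things in the scene. Friction and masses are not known exactly. Their poses are not given: they have to be found in the camera images.
- drawer_a_front (a point): front of drawer a: centre of the outer face of its white front plate (86 mm wide, 52 mm tall, this point 26 mm below its top edge and 36 mm above the table). Moves with it. Axes: x horizontal, the way the drawer is pushed in; z up. Near its lower edge a small lip (30 mm wide, 4 mm thick) stands 8 mm out of the face, its top 20 mm below this point
- drawer_a (a joint): slide of that drawer, m: 0 = pushed fully home (end stop), grows as it is pulled out towards the robot, up to 0.08; friction about 1.5 N plus 3 N per m/s, stays where it is left
- drawer_b_front (a point): front of drawer b: centre of the outer face of its white front plate (86 mm wide, 52 mm tall, this point 26 mm below its top edge and 36 mm above the table). Moves with it. Axes: x horizontal, the way the drawer is pushed in; z up. Near its lower edge a small lip (30 mm wide, 4 mm thick) stands 8 mm out of the face, its top 20 mm below this point
- drawer_b (a joint): slide of that drawer, m: 0 = pushed fully home (end stop), grows as it is pulled out towards the robot, up to 0.08; friction about 1.5 N plus 3 N per m/s, stays where it is left
- drawer_c_front (a point): front of drawer c: centre of the outer face of its white front plate (86 mm wide, 52 mm tall, this point 26 mm below its top edge and 36 mm above the table). Moves with it. Axes: x horizontal, the way the drawer is pushed in; z up. Near its lower edge a small lip (30 mm wide, 4 mm thick) stands 8 mm out of the face, its top 20 mm below this point
- drawer_c (a joint): slide of that drawer, m: 0 = pushed fully home (end stop), grows as it is pulled out towards the robot, up to 0.08; friction about 1.5 N plus 3 N per m/s, stays where it is left
- rack: fixed plywood board 165 by 310 by 6 mm with three grey single-drawer parts boxes fixed side by side on it, 97 mm apart, each 140 mm deep, 92 mm wide, 60 mm tall (tops 66 mm above the table). Which drawer is in which place varies; two of the three start 30 to 60 mm open. Origin on the desk under the board's middle, 65 mm nearer the robot; x away from the robot, the way drawers close
- case: loose grey plastic parts case, about 0.8 kg, open-topped box 120 mm (x) by 180 mm (y) by 50 mm tall standing on the desk, with a hinged lid; origin at the centre of its underside, x towards its hinge side (away from the robot), z up
- lid (a joint): hinge of the case's lid, rad: 0 = shut, flat on the case; 1.57 = standing upright; up to 1.9 = leaning back. Stiff hinge (about 0.10 N m friction): stays at any angle and has to be pushed all the way down
- lid_hinge (a point): middle of the lid's hinge line, at the lid's underside: 60 mm along the case's +x and 50.5 mm above its underside. Its axes turn with the lid: -x runs from the hinge to the free edge, z out of the lid's outer face; y along the hinge
- lid_edge (a point): middle of the lid's free edge, on its outer face. The lid is a plate 120 mm from hinge to free edge, 180 mm wide and 5 mm thick, outer face looking away from the robot when upright; a flat tab 40 mm wide stands 9 mm beyond the free edge
- armour_a: pale kit part, 80 by 50 by 26 mm tall, lying near the robot; leave it where it is; its origin is the centre of its underside
- armour_b: another pale kit part, alike; leave it where it is; its origin is the centre of its underside
- paint_jar: paint jar, 34 mm across, 48 mm tall, between the drawers and the case; leave it where it is; its origin is the centre of its underside
- top_jar: paint jar, 32 mm across, 42 mm tall, on top of one of the drawer boxes, in the rear half (its centre 106 to 120 mm behind the box's closed front face); leave it where it is; its origin is the centre of its underside
- tub: clear round tub of parts, 80 mm across, 50 mm tall, at the back; leave it where it is; its origin is the centre of its underside
- tub_lid: round lid of the tub, 82 mm across, 9 mm tall, lying between the drawers and the case; leave it where it is; its origin is the centre of its underside
- strip: white plastic strip, 160 by 6 by 5 mm, lying at the back; leave it where it is; its origin is the centre of its underside
- nippers: side cutters lying flat, 130 mm long, 14 mm tall, near the robot; leave it where it is; its origin is the centre of its underside

How it is judged (in metres and radians):
At the end, for the whole second after the job is handed in: All three drawers are within 5 mm of their end stops, the lid is within 0.06 rad (7 mm at its edge) of shut, and the case stands flat and still on the desk within 50 mm of where it began (value of joint each of drawer_a, drawer_b, drawer_c below 0.005 m and value of joint lid below 0.06 rad and linear speed of case below 0.01 m/s and angle between case's own z axis and vertical below 0.05 rad and height (world z) of case below 0.008 m and distance of case from where it was at the start of the episode below 0.05 m); the robot touches nothing.
It fails at once if the case is lifted (15 mm) or tipped (0.25 rad) (height (world z) of case above 0.015 m or angle between case's own z axis and vertical above 0.25 rad).
It fails at once if the case is shoved more than 50 mm from its place (distance of case from where it was at the start of the episode above 0.05 m).
It fails at once if something else on the desk is lifted or moved by more than 30 mm (distance of any of armour_a, armour_b, paint_jar, top_jar, tub, tub_lid, strip, nippers from where it was at the start of the episode above 0.03 m).
It also fails if it takes over 51 s, if anything falls off the work surface, if the arm or the gripper's body presses on something with over 40 N, if the wrist force passes 120 N, or if a joint passes its speed limit or range.

## Robot

A 6-joint arm with a two-finger parallel gripper is mounted at the origin on the work surface. World frame = base frame: x ahead of the robot, y to its left, z up, the work surface at z = 0. Lengths are in mm, angles in rad, forces in N, time in s.
With the tool pointing down it reaches from about 375 to 900 mm from the base axis. Payload 3.1 kg.
Tool frame: the origin (TCP) lies on the centre line of the jaws, within the pads' length; the fingertips stand 22 mm ahead of it and the grasp point (between the pads) lies 3 mm ahead of it; z points along the fingers, y is the line along which they close (so a half turn about z gives the same grasp; the last joint's range is limited). The gripper opens to 87 mm and grips with 3 to 60 N. Pads are 19 mm wide; open, the fingers measure 117 mm over their backs; the gripper's body (75 mm by 190 mm) begins 51 mm behind the grasp point.
Start: joints at [-1.379, 0.527, 1.433, -0, 1.181, -0.178], TCP at [226.497, -582.491, 244.548] pointing down, gripper open.
Joint ranges: [-3.08, 3.08], [-0.75, 2.2], [0.22, 2.44], [-1.43, 4.57], [0, 2.65], [-2.85, 2.85]. Speed limits (rad/s): [2.79, 2.79, 3.14, 3.14, 3.14, 3.14].

## Interface

Orientations are given as a unit quaternion [w, x, y, z].
In Python, from workcell import robot gives the robot as it stands. The module is installed in compiled form; this text tells all that it offers.
- The arm moves only by the tool drive_tool, never from a script. Its argument "targets" is one flat list of numbers, 5 for each row, row after row: the opening, from 0 (shut) to 1 (fully open), then the shift along the tool's x, y, z in m, then the turn about the tool's z in units of 8 degrees (1.0 is 8 degrees). In form: [grip, tx, ty, tz, yaw, grip, tx, ty, tz, yaw, ...]. A call has 1 to 5 rows; each row shifts and turns the commanded pose from where the row before left it, along the tool's axes as they then stand; what a row does not reach is not made up. A row lasts 1/10 s, in which the tool goes at most 50 mm and 8.59 degrees, less where a joint would pass 70% of its speed; a pose out of reach is approached as far as the arm can. A call with a gripper value outside its range is refused whole. The fingers move at their own pace and stop on an object; "grip_force" is the grip in N (left out, the last holds). Time passes only in rows, so rows that do not move let the fingers close. It gives the time, the measured TCP pose, the force, the opening and the grip force at its end, in the units of the state.
- robot.state(): the state, without advancing time (a new reading comes with each control period).
- robot.grab_frame(name): name is "side" or "top"; returns the picture (400x640x3 uint8, red, green, blue); there is no depth.
- robot.camera_params(name): a dict with "K" (3x3 intrinsics, pixels), "k1" (the pictures are not rectified: a ray, as slopes to the right and down, at radius r is drawn at 1 + k1 r^2 times it, then the intrinsics apply), "R" (3x3) and "t" (3): a world point X has camera coordinates R X + t. Camera axes: x right, y down, z forward; pixel columns grow to the right and rows downward; lengths in mm; the calibration is good to about 2 mm. A picture is of the moment at which its call begins. camera_params takes no time and is no camera call.
- robot.close_job(): hands the job in; it is judged then, once.
The state is a dict: "time_s": time; "q": joint angles; "qvel": joint speeds; "joint_torque": joint torques, N m; "ee_pos": TCP position; "eef_rot": TCP orientation; "ft_force": force on the tool from outside, world axes, zero at the start; "torque": the same for the moment, N m; "finger_gap": finger opening in mm; "gripper_force": force on a finger pad.
Only numpy, scipy, OpenCV 4.12 (cv2) and the standard library are available. Lean on these libraries where they do the work, as an engineer would, in place of code of your own. Each camera call takes 0.05 s, during which the arm holds its last target. There are 200 camera calls.

## Working session

There is one attempt and no reset: what is moved stays moved. The work goes in short steps, Python scripts to look and compute and a tool call to move; the robot and the scene stay as the last step left them, time stands still between calls to the robot, and variables do not carry over. Pictures are saved under pics/ and viewed, at most 10 in all, crops included, and the job is handed in when it is done.

Besides the shell and the picture viewer there is one more tool, called after "Emit:" as a command line: name --argument value ..., lists and objects as JSON in quotes. drive_tool: Moves the arm, as the interface text tells. Its arguments: {"type":"object","properties":{"targets":{"type":"array"},"grip_force":{"type":"number"}},"required":["targets"]}

```bash
mkdir -p pics; python3 - <<'E'
from workcell import robot
import cv2
for n in("top","side"):
    cv2.imwrite(f"pics/{n}0.png",robot.grab_frame(n)[:,:,::-1]); p=robot.camera_params(n); print(n,p)
s=robot.state();print(s["time_s"],s["ee_pos"],s["eef_rot"],s["ft_force"])
E
```

```text
top {'K': array([[384.65298603,   0.        , 322.89680956],
       [  0.        , 384.65298603, 193.92442538],
       [  0.        ,   0.        ,   1.        ]]), 'k1': 0.010446970517522395, 'R': array([[-0.01057088, -0.99965479, -0.02405335],
       [-0.98878649,  0.01403332, -0.1486753 ],
       [ 0.14896152,  0.022212  , -0.98859349]]), 't': array([ 17.23027328, 557.29801094, 922.25887977])}
side {'K': array([[407.82717789,   0.        , 318.36371773],
       [  0.        , 407.82717789, 200.95217832],
       [  0.        ,   0.        ,   1.        ]]), 'k1': -0.03914364921196531, 'R': array([[ 0.95198941, -0.30604542, -0.00723569],
       [-0.2434172 , -0.7424207 , -0.62414707],
       [ 0.18564543,  0.5959427 , -0.78127337]]), 't': array([-521.89545612,  179.39456742,  945.34471143])}
0.1 [ 226.36005994 -581.90323278  243.65829225] [-9.88569347e-04  9.82864487e-01  1.84326944e-01 -1.71692908e-05] [-0.8433139   0.11976994  0.364774  ]
```

View pics/top0.png

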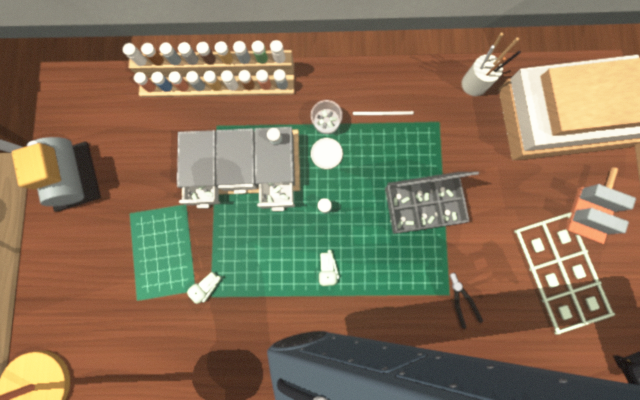

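View pics/side0.png

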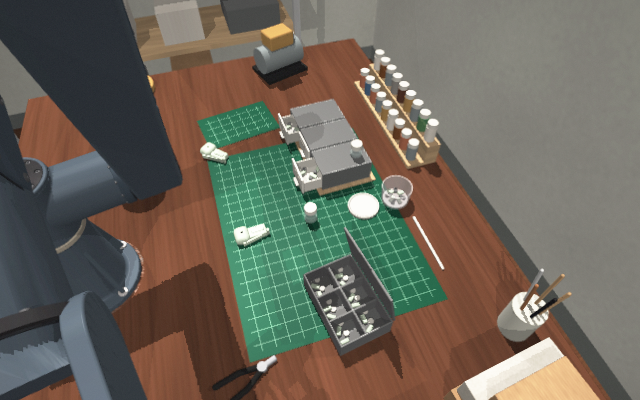

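The top view shows the left drawer (200,200) and right drawer (275,200) open and the middle one shut. The case is at (428,205) with its lid upright along the back (390-478,178). I'll enlarge both areas.

```bash
cat > h.py <<'E'
import numpy as np,cv2
from workcell import robot
def ray(n,u,v):
    p=robot.camera_params(n);K=p["K"];x=np.array([(u-K[0,2])/K[0,0],(v-K[1,2])/K[1,1]]);y=x.copy()
    for _ in range(10): y=x/(1+p["k1"]*(y@y))
    d=p["R"].T@np.r_[y,1];return -p["R"].T@p["t"],d/np.linalg.norm(d)
def plane(n,u,v,z):
    o,d=ray(n,u,v);return o+d*(z-o[2])/d[2]
def tri(a,b):
    o1,d1=ray("top",*a);o2,d2=ray("side",*b)
    s=np.linalg.lstsq(np.c_[d1,-d2],o2-o1,rcond=None)[0];A,B=o1+s[0]*d1,o2+s[1]*d2
    return (A+B)/2,np.linalg.norm(A-B)
E
python3 - <<'E'
import cv2,numpy as np
t=cv2.imread("pics/top0.png");s=cv2.imread("pics/side0.png")
def c(i,x,y,w,h,k): return cv2.resize(i[y:y+h,x:x+w],None,fx=k,fy=k,interpolation=cv2.INTER_CUBIC)
cv2.imwrite("pics/t1.png",np.hstack([c(t,170,120,132,100,3),c(t,376,160,132,100,3)]).repeat(1,0))
cv2.imwrite("pics/s1.png",np.hstack([c(s,270,90,120,130,3),c(s,295,225,120,130,3)]))
E
```

```text
(no output)
```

View pics/t1.png

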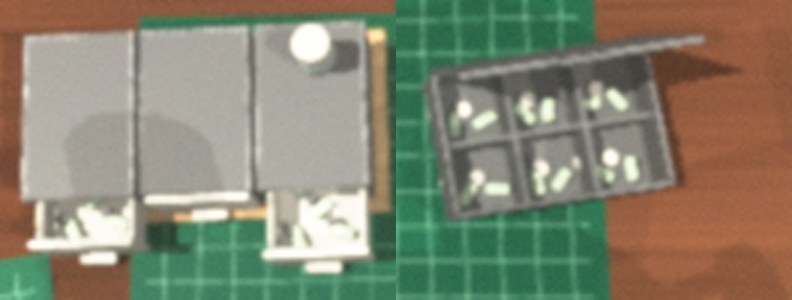

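View pics/s1.png

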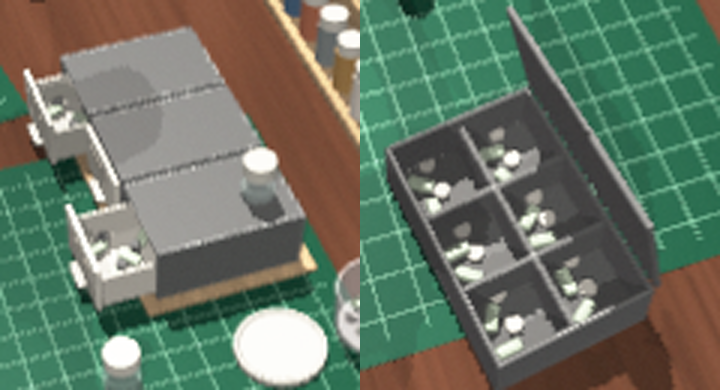

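```bash
python3 - <<'E'
from h import *
np.set_printoptions(precision=1,suppress=True)
T1=lambda x,y:(170+x/3,120+y/3);T2=lambda x,y:(376+(x-396)/3,160+y/3)
S1=lambda x,y:(270+x/3,90+y/3);S2=lambda x,y:(295+(x-360)/3,225+y/3)
for n in("top","side"):p=robot.camera_params(n);print(n,-p["R"].T@p["t"])
for nm,a,b in [("L front left",(28,246),None),("L fr",(145,250),None),("M",(146,203),None),("M r",(250,206),None),("R l",(263,257),None),("R r",(372,260),None),("boxL bl",(24,36),None),("boxR br",(365,24),None),("boxL fl",(22,198),None)]:
    print(nm,plane("top",*T1(*a),62 if 'box' not in nm else 66))
print("jar",plane("top",*T1(310,42),108), tri(T1(310,42),S1(261,160)))
print("R l side",plane("side",*S1(70,207),62),plane("side",*S1(100,303),62))
print("triR r",tri(T1(263,253),S1(68,207)))
for nm,a,b in [("case fl",(448,217),(388,150)),("case fr",(680,185),(495,380)),("case bl",(430,73),(530,92)),("lid free R",(704,38),(652,225)),("lid free L?",(430,73),(510,10))]:
    print(nm,plane("top",*T2(*a),50),plane("side",*S2(*b),50),tri(T2(*a),S2(*b)))
for nm,u,v in[("paintjar",325,206),("tublid",327,153),("armA",328,270),("armB",204,288),("nip",457,280)]: print(nm,plane("top",u,v,30))
E
```

```text
top [413.8 -11.1 995. ]
side [ 365.  -589.9  846.8]
L front left [539.3 364.   62. ]
L fr [534.7 267.3  62. ]
M [573.8 267.6  62. ]
M r [570.  181.5  62. ]
R l [527.6 170.1  62. ]
R r [523.9  80.9  62. ]
boxL bl [717.  373.7  66. ]
boxR br [722.4  86.5  66. ]
boxL fl [578.7 369.2  66. ]
jar [694.3 126.1 108. ] (array([695.1, 126.1, 107.6]), np.float64(1.211811670695605))
R l side [531.7 167.   62. ] [525.4  50.9  62. ]
triR r (array([531. , 170.9,  58.5]), np.float64(0.5658059050343786))
case fl [ 459.2 -160.5   50. ] [ 461.7 -169.9   50. ] (array([ 461.6, -162.8,   36.7]), np.float64(3.5439902327082016))
case fr [ 482.9 -348.6   50. ] [ 479.8 -351.2   50. ] (array([ 481.8, -349.9,   45.6]), np.float64(2.8474322468037228))
case bl [ 578.1 -150.2   50. ] [ 577.4 -156.2   50. ] (array([ 579.6, -151.5,   41.3]), np.float64(0.15271319006608206))
lid free R [ 604.  -376.3   50. ] [ 620.4 -283.7   50. ] (array([ 580.7, -330. ,  170.6]), np.float64(1.953691990425244))
lid free L? [ 578.1 -150.2   50. ] [588.9 -81.   50. ] (array([ 563.4, -137.3,  138.2]), np.float64(1.402466281303652))
paintjar [528.3   5.6  30. ]
tublid [665.8  -1.1  30. ]
armA [369.6   0.   30. ]
armB [329.2 305.8  30. ]
nip [ 343.  -313.2   30. ]
```

The case has a yaw of about 7°, its hinge is near (590,-240,50), and the lid leans about 10° forward of upright. The open drawer fronts are at about (537,316) and (526,126). I'll do the lid first.

Emit:
drive_tool --targets '[0,0,0,-0.01,1.0,0,0,0,-0.01,0.75,0,0.03,-0.02,0,0,0,0.036,-0.0245,0,0,0,0.036,-0.0245,0,0]' --grip_force 20

```text
time_s: 0.6
ee_pos: [319.4, -500.3, 264.1]
eef_rot: [-0.0, 0.998, 0.062, -0.0]
ft_force: [1.8, 0.4, -0.2]
finger_gap: 54.6
gripper_force: 0.0
```

Emit:
drive_tool --targets '[0,0.036,-0.0245,0,0,0,0.036,-0.0245,0,0,0,0.036,-0.0245,0,0,0,0.036,-0.0245,0,0,0,0.036,-0.0245,0,0]'

```text
time_s: 1.1
ee_pos: [483.0, -355.4, 264.2]
eef_rot: [-0.0, 0.998, 0.063, -0.0]
ft_force: [-0.7, -0.7, 0.0]
finger_gap: 14.5
gripper_force: 0.0
```

Emit:
drive_tool --targets '[0,0.036,-0.0245,0,0,0,0.036,-0.0245,0,0,0,0.03,-0.02,0,0,0,0.02,-0.014,0,0,0,0,0,0,0]'

```text
time_s: 1.6
ee_pos: [594.6, -256.3, 263.8]
eef_rot: [-0.001, 0.998, 0.065, 0.0]
ft_force: [-0.2, -1.2, 0.2]
finger_gap: 0.5
gripper_force: 0.0
```

Emit:
drive_tool --targets '[0,0.03,-0.0165,0,0,0,0,0,0,0,0,0,0,0.03,0,0,0,0,0.03,0,0,0,0,0,0]'

```text
time_s: 2.1
ee_pos: [616.4, -238.3, 199.7]
eef_rot: [-0.003, 0.998, 0.063, -0.005]
ft_force: [-0.8, 0.3, -0.1]
finger_gap: 0.4
gripper_force: 0.0
```

```bash
python3 - <<'E'
from h import *
t=robot.grab_frame("top");s=robot.grab_frame("side")
c=lambda i,x,y:cv2.resize(i[y:y+130,x:x+130],None,fx=3,fy=3,interpolation=cv2.INTER_CUBIC)[:,:,::-1]
cv2.imwrite("pics/a.png",np.hstack([c(t,370,110),c(s,290,200)]))
x=robot.state();print(x["ee_pos"],x["ft_force"])
E
```

```text
[ 619.45972865 -239.79776167  204.20886031] [-0.10611276 -0.67390225  0.91066052]
```

View pics/a.png

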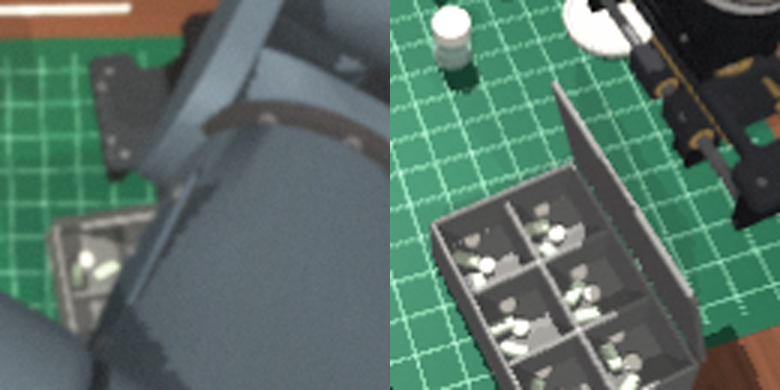

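The side view shows the fingers behind the lid and clear of it. Next I'll go down and sweep the lid along its arc.

Emit:
drive_tool --targets '[0,0,0,0.037,0,0,0,0,0,0,0,-0.01,0,0,0,0,-0.01,0,0,0,0,-0.01,0,0,0]'

```text
time_s: 2.7
ee_pos: [590.2, -243.5, 169.5]
eef_rot: [0.001, 0.998, 0.063, 0.001]
ft_force: [0.1, 0.1, 0.2]
finger_gap: 0.7
gripper_force: 0.0
```

Emit:
drive_tool --targets '[0,-0.01,0,0.002,0,0,-0.009,0,0.002,0,0,-0.009,0,0.004,0,0,-0.008,0,0.004,0,0,0,0,0,0]'

```text
time_s: 3.2
ee_pos: [552.9, -247.0, 154.6]
eef_rot: [-0.001, 0.998, 0.063, -0.001]
ft_force: [0.4, -0.6, 0.4]
finger_gap: 0.1
gripper_force: 0.0
```

```bash
python3 - <<'E'
from h import *
s=robot.grab_frame("side")
cv2.imwrite("pics/b.png",cv2.resize(s[200:360,270:450],None,fx=3,fy=3)[:,:,::-1])
x=robot.state();print(x["ee_pos"],x["ft_force"])
E
```

```text
[ 553.71340059 -247.07913201  154.78025062] [-0.57883692 -0.32428799 -0.3756459 ]
```

View pics/b.png

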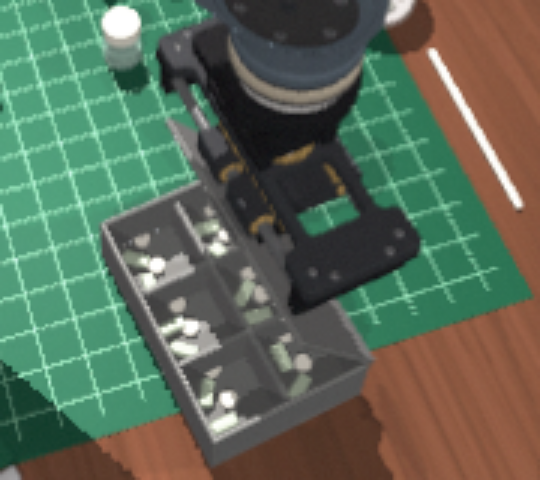

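The lid is following the fingers at about 1.0 rad and the case hasn't moved, so I'll continue the arc.

Emit:
drive_tool --targets '[0,-0.008,0,0.0055,0,0,-0.008,0,0.0055,0,0,-0.007,0,0.007,0,0,-0.006,0,0.007,0,0,-0.005,0,0.008,0]'

```text
time_s: 3.75
ee_pos: [520.3, -251.7, 121.9]
eef_rot: [-0.0, 0.998, 0.063, -0.0]
ft_force: [-0.3, -0.5, 0.5]
finger_gap: 0.2
gripper_force: 0.4
```

Emit:
drive_tool --targets '[0,-0.005,0,0.008,0,0,-0.0035,0,0.009,0,0,-0.003,0,0.009,0,0,-0.002,0,0.007,0,0,0,0,0.004,0]'

```text
time_s: 4.25
ee_pos: [507.0, -253.1, 84.5]
eef_rot: [-0.001, 0.998, 0.063, -0.001]
ft_force: [0.6, 0.4, 0.5]
finger_gap: 0.6
gripper_force: 0.3
```

Tip is now near 62 mm. I'll press down gently in small steps.

Emit:
drive_tool --targets '[0,0,0,0.003,0,0,0,0,0.002,0,0,0,0,0.002,0,0,0,0,0,0]'

```text
time_s: 4.65
ee_pos: [507.9, -253.4, 78.5]
eef_rot: [0.0, 0.998, 0.063, 0.0]
ft_force: [0.2, -0.5, -0.1]
finger_gap: 0.5
gripper_force: 0.0
```

Emit:
drive_tool --targets '[0,0,0,0.001,0,0,0,0,0.001,0,0,0,0,0,0]'

```text
time_s: 4.95
ee_pos: [508.0, -253.5, 77.8]
eef_rot: [0.0, 0.998, 0.063, 0.0]
ft_force: [-1.1, 0.7, 7.7]
finger_gap: 0.3
gripper_force: 3.7
```

Emit:
drive_tool --targets '[0,0,0,0.001,0,0,0,0,0.001,0,0,0,0,0,0]'

```text
time_s: 5.25
ee_pos: [508.1, -253.5, 77.6]
eef_rot: [0.001, 0.998, 0.063, 0.001]
ft_force: [-3.7, 1.2, 18.6]
finger_gap: 0.4
gripper_force: 9.7
```

The force rose sharply with the tip at 55.6 mm, which is the height of the shut lid's top. Now up and over to the right drawer.

Emit:
drive_tool --targets '[0,0,0,-0.02,0,0,0,0,-0.04,0.7,0,-0.01,-0.02,0,0,0,-0.01,-0.042,0,0,0,0,-0.042,0,0]'

```text
time_s: 5.75
ee_pos: [483.6, -149.4, 135.0]
eef_rot: [-0.0, 1.0, 0.013, 0.0]
ft_force: [0.9, 0.1, 0.4]
finger_gap: 0.5
gripper_force: 0.0
```

Emit:
drive_tool --targets '[0,0,-0.042,0,0,0,0,-0.042,0,0,0,0,-0.042,0,0,0,0,-0.042,0,0,0,0,-0.042,0,0]'

```text
time_s: 6.25
ee_pos: [478.8, 61.5, 134.8]
eef_rot: [0.0, 1.0, 0.014, 0.001]
ft_force: [0.9, 0.1, -0.2]
finger_gap: 0.3
gripper_force: 0.0
```

Emit:
drive_tool --targets '[0,0,-0.042,0,0,0,0,-0.023,0,0,0,0,0,0,0,0,0,0,0,0]'

```text
time_s: 6.65
ee_pos: [476.9, 125.1, 134.7]
eef_rot: [0.0, 1.0, 0.015, 0.0]
ft_force: [0.1, 0.4, -1.1]
finger_gap: 0.2
gripper_force: 0.0
```

```bash
python3 - <<'E'
from h import *
s=robot.grab_frame("side")
cv2.imwrite("pics/c.png",cv2.resize(s[50:360,180:450],None,fx=1.9,fy=1.9)[:,:,::-1])
x=robot.state();print(x["ee_pos"],x["eef_rot"],x["ft_force"])
E
```

```text
[477.04829217 124.44770024 134.6274454 ] [1.60617524e-04 9.99895354e-01 1.44640726e-02 2.12634489e-04] [-0.12576067  0.97886014 -0.38946082]
```

View pics/c.png

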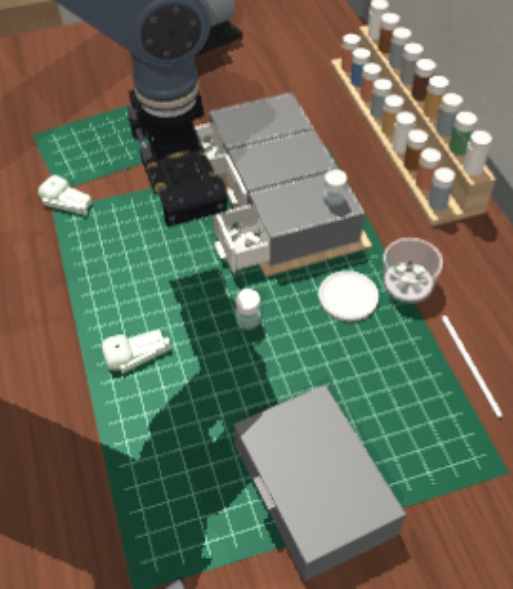

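The lid is shut and flat, and the gripper stands in front of the right drawer. Next I'll go down and push.

Emit:
drive_tool --targets '[0,0,0,0.04,0,0,0,0,0.04,0,0,0,0,0,0,0,0.02,0,0,0,0,0.012,0,0,0]'

```text
time_s: 7.2
ee_pos: [511.1, 124.8, 55.8]
eef_rot: [0.0, 1.0, 0.013, 0.001]
ft_force: [0.2, 0.4, -0.7]
finger_gap: 0.4
gripper_force: 0.0
```

Emit:
drive_tool --targets '[0,0.01,0,0,0,0,0.01,0,0,0,0,0.01,0,0,0,0,0.01,0,0,0,0,0,0,0,0]'

```text
time_s: 7.7
ee_pos: [551.2, 127.0, 55.0]
eef_rot: [-0.0, 1.0, 0.014, 0.002]
ft_force: [0.4, 0.5, 0.2]
finger_gap: 0.4
gripper_force: 0.0
```

Emit:
drive_tool --targets '[0,0.005,0,0,0,0,0.003,0,0,0,0,0.002,0,0,0,0,0,0,0,0]'

```text
time_s: 8.1
ee_pos: [559.0, 127.4, 54.5]
eef_rot: [-0.0, 1.0, 0.014, 0.0]
ft_force: [-0.1, 1.0, 0.2]
finger_gap: 0.3
gripper_force: 0.3
```

Emit:
drive_tool --targets '[0,0.002,0,0,0,0,0.001,0,0,0,0,0,0,0,0]'

```text
time_s: 8.4
ee_pos: [561.8, 127.4, 54.4]
eef_rot: [-0.0, 1.0, 0.014, -0.0]
ft_force: [-0.1, 0.8, 0.1]
finger_gap: 0.5
gripper_force: 0.5
```

Emit:
drive_tool --targets '[0,0.002,0,0,0,0,0.002,0,0,0,0,0,0,0,0]'

```text
time_s: 8.7
ee_pos: [566.3, 127.4, 54.5]
eef_rot: [0.0, 1.0, 0.014, 0.0]
ft_force: [-0.1, 0.8, -0.5]
finger_gap: 0.3
gripper_force: 0.4
```

Emit:
drive_tool --targets '[0,0.001,0,0,0,0,0.001,0,0,0,0,0,0,0,0]'

```text
time_s: 9.0
ee_pos: [567.7, 127.5, 54.5]
eef_rot: [0.0, 1.0, 0.014, -0.0]
ft_force: [-1.7, 0.5, -0.9]
finger_gap: 0.5
gripper_force: 0.9
```

Emit:
drive_tool --targets '[0,0.001,0,0,0,0,0.001,0,0,0,0,0,0,0,0]'

```text
time_s: 9.3
ee_pos: [567.8, 127.5, 54.5]
eef_rot: [0.0, 1.0, 0.014, -0.002]
ft_force: [-6.3, -0.3, 2.9]
finger_gap: 0.4
gripper_force: 2.8
```

Emit:
drive_tool --targets '[0,0.001,0,0,0,0,0.001,0,0,0,0,0,0,0,0]'

```text
time_s: 9.6
ee_pos: [567.8, 127.5, 54.5]
eef_rot: [0.0, 1.0, 0.015, -0.004]
ft_force: [-8.2, -0.2, 6.7]
finger_gap: 0.8
gripper_force: 4.4
```

The drawer reached its end stop at x=567.8. I'll back off and go across to the left drawer.

Emit:
drive_tool --targets '[0,-0.03,0,0,0,0,-0.045,0,0,0,0,0,-0.04,0,0,0,0,-0.045,0,0,0,0,-0.045,0,0]'

```text
time_s: 10.1
ee_pos: [494.8, 256.6, 55.1]
eef_rot: [-0.0, 1.0, 0.013, 0.002]
ft_force: [1.3, -0.1, 0.8]
finger_gap: 0.3
gripper_force: 0.0
```

Emit:
drive_tool --targets '[0,0,-0.045,0,0,0,0,-0.014,0,0,0,0,0,0,0,0,0.015,0,0,0,0,0.01,0,0,0]'

```text
time_s: 10.6
ee_pos: [517.7, 313.8, 54.6]
eef_rot: [0.0, 1.0, 0.014, 0.001]
ft_force: [0.3, 1.3, 0.4]
finger_gap: 0.4
gripper_force: 0.0
```

Emit:
drive_tool --targets '[0,0.01,0,0,0,0,0.01,0,0,0,0,0.008,0,0,0,0,0,0,0,0]'

```text
time_s: 11.0
ee_pos: [546.0, 315.4, 54.5]
eef_rot: [-0.0, 1.0, 0.014, 0.001]
ft_force: [-0.6, 0.1, -0.2]
finger_gap: 0.3
gripper_force: 0.0
```

Emit:
drive_tool --targets '[0,0.005,0,0,0,0,0.004,0,0,0,0,0.003,0,0,0,0,0.002,0,0,0,0,0,0,0,0]'

```text
time_s: 11.5
ee_pos: [558.6, 316.4, 54.5]
eef_rot: [-0.0, 1.0, 0.014, 0.0]
ft_force: [-0.6, 0.2, -0.0]
finger_gap: 0.4
gripper_force: 0.4
```

Emit:
drive_tool --targets '[0,0.002,0,0,0,0,0.001,0,0,0,0,0.001,0,0,0,0,0,0,0,0]'

```text
time_s: 11.9
ee_pos: [562.0, 316.5, 54.5]
eef_rot: [-0.0, 1.0, 0.014, -0.0]
ft_force: [-2.9, 0.4, 0.4]
finger_gap: 0.4
gripper_force: 1.2
```

Emit:
drive_tool --targets '[0,0.001,0,0,0,0,0.001,0,0,0,0,0,0,0,0]'

```text
time_s: 12.2
ee_pos: [562.1, 316.5, 54.5]
eef_rot: [0.0, 1.0, 0.014, -0.002]
ft_force: [-6.7, 0.1, 3.2]
finger_gap: 0.5
gripper_force: 3.2
```

Emit:
drive_tool --targets '[0,0.002,0,0,0,0,0,0,0,0,0,-0.03,0,0,0,0,-0.04,0,0,0,0,-0.03,0,-0.03,0]'

```text
time_s: 12.7
ee_pos: [463.2, 312.5, 82.1]
eef_rot: [0.001, 1.0, 0.014, -0.003]
ft_force: [-0.5, -0.3, 0.7]
finger_gap: 0.1
gripper_force: 0.0
```

Emit:
drive_tool --targets '[0,-0.01,0,-0.045,0,0,0,0,-0.045,0,0,0,0,-0.03,0,0,0,0,0,0]'

```text
time_s: 13.1
ee_pos: [460.8, 315.2, 210.2]
eef_rot: [-0.003, 1.0, 0.015, 0.007]
ft_force: [0.6, 0.6, 0.6]
finger_gap: 0.4
gripper_force: 0.0
```

```bash
python3 - <<'E'
from h import *
t=robot.grab_frame("top");s=robot.grab_frame("side")
cv2.imwrite("pics/d.png",np.hstack([t[60:320,110:510],s[60:320,180:580]])[:,:,::-1])
x=robot.state();print(x["time_s"],x["ee_pos"],x["ft_force"],x["qvel"].round(3))
E
```

```text
13.2 [457.70516889 313.72452081 205.71542874] [-0.26122796 -0.20798462 -0.20603721] [-0.004  0.042  0.038  0.001  0.01  -0.001]
```

View pics/d.png

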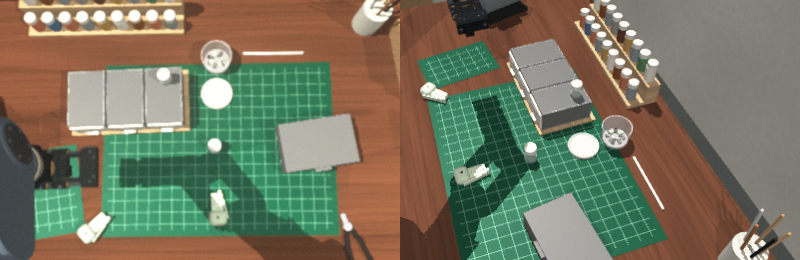

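All three drawer fronts line up, the lid is flat, the other items are where they were, and the hand is clear. Handing in.

```bash
python3 -c "
from workcell import robot
print(robot.close_job())"
```

```text
the job is handed in; nothing more can be done
None
```

I pushed both open drawers to their end stops, swung the case lid fully shut and left the hand clear of everything. The job is handed in at about 13 s, and no verdict was returned.

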